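Snap a food box lid shut all round

TASK

The lid of the food storage box is on but its rim is not snapped down. Press the four rim sections shut with your fingertips one after another until each clicks down, starting with the side that has the pull tab and going round clockwise as seen from above. Only press: do not pick up, tip or push the box away, and leave the other things on the worktop where they are.

Things in the scene. Friction and masses are not known exactly. Their poses are not given: they have to be found in the camera images.
- food_box: food storage box, white tub, grey snap lid, 155 x 115 mm over the rim, 86 mm tall (78 mm when shut), loose, upright, about 1.3 kg. Origin: centre of its underside; x along its length, away from the pull tab; z up. The rim has four straight sections, one a side, each sliding up and down alone; centre panel (top at 75 mm) and rounded corners (76 mm) do not move.
- rim_tab_top (a point): middle of the top face of the short-side section that carries the pull tab (box -x side; the tab sticks out 29 mm beyond the rim): a strip 20 mm wide and 73 mm long; the point moves down with the section, from 86 mm to 78 mm above the worktop
- rim_left_top (a point): middle of the top face of the long-side section on the box +y side, next clockwise after the tab side: a strip 20 mm wide and 113 mm long; the point moves down with the section, from 86 mm to 78 mm above the worktop
- rim_far_top (a point): middle of the top face of the short-side section opposite the tab (box +x side): a strip 20 mm wide and 73 mm long; the point moves down with the section, from 86 mm to 78 mm above the worktop
- rim_right_top (a point): middle of the top face of the long-side section on the box -y side, last clockwise: a strip 20 mm wide and 113 mm long; the point moves down with the section, from 86 mm to 78 mm above the worktop
- rim_tab (a joint): how far down that section is, in m: 0 standing up (unsnapped), 0.008 shut. It resists with about 8 N at first, snaps over half-way (0.004) and then stays shut by itself; let go before half-way, it springs back up
- rim_left (a joint): how far down that section is, in m: 0 standing up (unsnapped), 0.008 shut. It resists with about 8 N at first, snaps over half-way (0.004) and then stays shut by itself; let go before half-way, it springs back up
- rim_far (a joint): how far down that section is, in m: 0 standing up (unsnapped), 0.008 shut. It resists with about 8 N at first, snaps over half-way (0.004) and then stays shut by itself; let go before half-way, it springs back up
- rim_right (a joint): how far down that section is, in m: 0 standing up (unsnapped), 0.008 shut. It resists with about 8 N at first, snaps over half-way (0.004) and then stays shut by itself; let go before half-way, it springs back up
- salt_shaker: glass-bodied salt shaker with a grey cap, 44 mm across, 90 mm tall, loose, stands close beside the box; origin at the centre of its underside; leave it alone
- teaspoon_b: metal teaspoon, 137 x 28 x 13 mm, loose, lies close beside the box; origin under its middle; leave it alone
- mug_a: pale grey mug, 88 mm across, 100 mm tall, loose; origin on its underside; leave it alone
- jar_jam: jam jar, 69 mm across, 99 mm tall, loose; origin at the centre of its underside; leave it alone
- jar_nuts: jar of nuts with a screw lid, 80 mm across, 141 mm tall, loose; origin at the centre of its underside; leave it alone
There are look-alikes about, which are no part of the job. What is shaped like the food_box but green is not meant.

How it is judged:
By the outcome, as a careful person would: the job done as asked, in the order asked, and still so for the second after the job is handed in, with the robot touching nothing.
It also fails if it takes over 45 s, if anything falls off the work surface, if the arm or the gripper's body presses on something with over 40 N, if the wrist force passes 120 N, or if a joint passes its speed limit or range.

ROBOT

A 7-joint arm with a two-finger parallel gripper is mounted at the origin on a cart in front of the work surface, level with it; the furniture and walls round the work are solid. World frame = base frame: x ahead of the robot, y to its left, z up, the work surface at z = 0. Lengths are in mm, angles in degrees, forces in N, time in s.
With the tool pointing down it reaches from about 425 to 1025 mm from the base axis. Payload 9.4 kg.
Tool frame: the origin (TCP) lies midway between the tips of the shut fingers; the grasp point (between the pads) lies 19 mm behind it; z points along the fingers, y is the line along which they close (so a half turn about z gives the same grasp; the last joint's range is limited). The gripper opens to 85 mm and grips with 20 to 120 N. Pads are 22 mm wide; open, the fingers measure 114 mm over their backs; the gripper's body (76 mm by 85 mm) begins 54 mm behind the grasp point. The pads swing forward as they close: fully open they stand 13 mm farther back than shut.
Start: joints at [-72.175, 34.337, -0.143, 91.639, 0.103, 54.024, -4.572], TCP at [274.165, 671.162, 231.275] pointing down, gripper open.
Joint ranges: [-147.43, 147.43], [-19.82, 112.94], [-74.19, 73.91], [6.32, 146.72], [-59.91, 239.91], [6.04, 106.73], [-150.56, 150.56]. Speed limits (degrees/s): [127.2, 127.2, 172.46, 172.46, 180, 180, 180].

INTERFACE

Orientations are given as a 3x3 rotation matrix whose columns are the frame's x, y, z axes.
In Python, from station import bot, viewer, ticket gives the robot as it stands.
- The arm moves only by the tool drive_tool, never from a script. Its argument "deltas" is text: rows parted by semicolons, each of 6 numbers parted by spaces: the shift along the tool's x, y, z in m, then the turn, a rotation vector about the tool's x, y, z in rad. A call has 1 to 8 rows; each row is the pose to reach, as a shift and turn from the pose commanded when the call began, along the tool's axes at that moment; what a row does not reach only later rows make up. A row lasts 1/10 s, in which the tool goes at most 50 mm and 8.59 degrees, less where a joint would pass 70% of its speed; a pose out of reach is approached as far as the arm can. A call with a gripper value outside its range is refused whole. "grip" is the closure in counts, from 0 (fully open) to 255 (shut), set as the call begins (left out, the last holds). The fingers move at their own pace and stop on an object; "force" is the grip in N (left out, the last holds). Time passes only in rows, so rows that repeat a pose let the fingers close. It gives the time, the measured TCP pose, the force, the opening and the grip force at its end, in the units of the state.
- bot.read_state(): the state, without advancing time (a new reading comes with each control period).
- viewer.grab_frame(name): name is "scene" or "top"; returns (picture, depth): 420x560x3 uint8, red, green, blue; 420x560 float32, mm along the optical axis (not along the pixel's ray), 0 where there is no reading.
- viewer.camera_model(name): a dict with "fx", "fy", "cx", "cy" (pixels), "R" (3x3) and "t" (3): a world point X has camera coordinates R X + t. Camera axes: x right, y down, z forward; pixel columns grow to the right and rows downward; lengths in mm; the calibration is good to about 2 mm. A picture is of the moment at which its call begins. camera_model takes no time and is no camera call.
- ticket.finish_job(): hands the job in; it is judged then, once.
The state is a dict: "clock": time; "joints": joint angles; "joint_vel": joint speeds; "joint_efforts": joint torques, N m; "ee_pos": TCP position; "eef_rot": TCP orientation; "ft_force": force on the tool from outside, world axes, zero at the start; "torque": the same for the moment, N m; "width": finger opening in mm; "gripper_force": force on a finger pad.
Only numpy, scipy, OpenCV 4.12 (cv2) and the standard library are available. Lean on these libraries where they do the work, as an engineer would, in place of code of your own. Each camera call takes 0.05 s, during which the arm holds its last target. There are 200 camera calls.

## Working session

There is one attempt and no reset: what is moved stays moved. The work goes in short steps, Python scripts to look and compute and a tool call to move; the robot and the scene stay as the last step left them, time stands still between calls to the robot, and variables do not carry over. Pictures are saved under pics/ and viewed, at most 10 in all, crops included, and the job is handed in when it is done.

Besides the shell and the picture viewer there is one more tool, called after "Emit:" by a JSON object that holds its "name" and its "arguments". drive_tool: Moves the arm, as the interface text tells. Its arguments: {"type":"object","properties":{"deltas":{"type":"string"},"grip":{"type":"number"},"force":{"type":"number"}},"required":["deltas"]}

```bash
mkdir -p pics; python3 - <<'E'
from station import bot, viewer, ticket
import cv2, numpy as np
for n in("scene","top"):
    p,d=viewer.grab_frame(n); np.savez(f"{n}0.npz",p=p,d=d)
    cv2.imwrite(f"pics/{n}0.png",p[...,::-1])
    print(viewer.camera_model(n))
s=bot.read_state(); print(s["clock"],s["ee_pos"],s["eef_rot"],s["width"],s["ft_force"])
E
```

```text
{'fx': 540.4737678475312, 'fy': 540.4737678475312, 'cx': 282.98544991899433, 'cy': 204.94099812417434, 'R': array([[-0.78994325, -0.61312471, -0.00823134],
       [-0.24943166,  0.33357031, -0.90912854],
       [ 0.5601549 , -0.71610679, -0.41643433]]), 't': array([ 464.86347828,  234.78274076, 1415.56932636])}
{'fx': 441.84561309062786, 'fy': 441.84561309062786, 'cx': 275.5478139756327, 'cy': 211.10826961531365, 'R': array([[ 0.01818093, -0.99982619,  0.00412721],
       [-0.99652504, -0.01845619, -0.08122318],
       [ 0.08128523, -0.00263615, -0.99668739]]), 't': array([ -40.7250241 ,  576.58186611, 1209.55247434])}
0.1 [274.00405823 670.76977364 230.47853895] [[-9.25757144e-01  3.78118383e-01 -4.44699650e-04]
 [ 3.78118629e-01  9.25756123e-01 -1.37930664e-03]
 [-1.09857771e-04 -1.44505219e-03 -9.99998950e-01]] 85.54372764869557 [ 0.34848906 -0.73672272  0.42539575]
```

View pics/scene0.png

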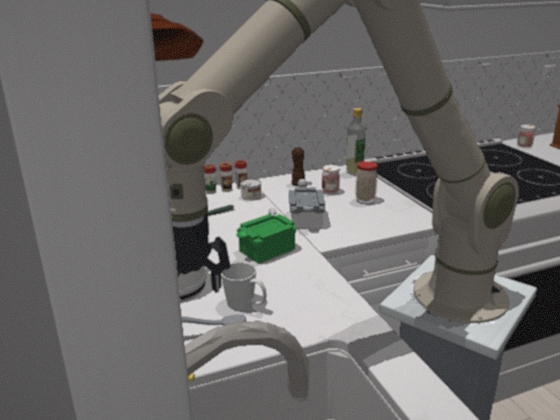

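View pics/top0.png

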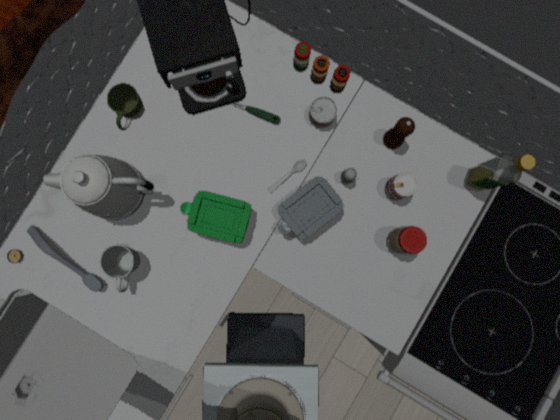

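The scene shows two lidded boxes with a pull tab: the green one at top-view (219,217) and the grey-lidded one at (311,208). The grey one is the food_box because it has a grey lid on a white tub. Its tab points lower left, near (287,230). The teaspoon is at (287,175) and the shaker at (348,176). I'll confirm with an enlarged crop and measure the box.

```bash
cat > h.py <<'E'
import numpy as np, cv2
from station import bot, viewer, ticket
def cloud(n,d):
    c=viewer.camera_model(n); v,u=np.indices(d.shape)
    P=np.stack([(u-c["cx"])/c["fx"]*d,(v-c["cy"])/c["fy"]*d,d],-1)
    return (P-c["t"])@c["R"]
def proj(n,X):
    c=viewer.camera_model(n); q=np.atleast_2d(X)@c["R"].T+c["t"]
    return np.c_[q[:,0]/q[:,2]*c["fx"]+c["cx"],q[:,1]/q[:,2]*c["fy"]+c["cy"]]
E
python3 - <<'E'
from h import *
f=np.load("top0.npz");p,d=f["p"],f["d"]
W=cloud("top",d)
m=np.zeros(d.shape,bool);m[170:245,268:348]=1
k=m&(W[...,2]>66)&(W[...,2]<96)&(d>0)
n,l,st,_=cv2.connectedComponentsWithStats(k.astype(np.uint8))
for i in range(1,n): print(st[i])
b=1+np.argmax(st[1:,4]); B=W[l==b]
print("z pct",np.percentile(B[:,2],[1,5,25,50,75,95,99]))
r=cv2.minAreaRect(B[:,:2].astype(np.float32)); print(r)
# surroundings: other heights
t=W[150:260,255:370,2]; print("table z",np.median(t[t<20]))
for nm,(a,b_,c_,e) in dict(shaker=(165,187,338,360),spoon=(155,195,265,310)).items():
    Q=W[a:b_,c_:e].reshape(-1,3); Q=Q[(Q[:,2]>7)]; print(nm,Q.mean(0),Q.min(0),Q.max(0))
cr=p[150:260,250:375]; cv2.imwrite("pics/crop0.png",cv2.resize(np.clip(cr.astype(float)*1.6,0,255).astype(np.uint8)[...,::-1],None,fx=5,fy=5,interpolation=cv2.INTER_CUBIC))
E
```

```text
[344 170   4  11  34]
[ 277  176   67   65 2574]
z pct [69.98623393 72.05555409 74.7196892  78.24010903 85.29793775 88.38760188
 90.04159245]
((575.6085205078125, -112.74555206298828), (117.23826599121094, 183.12416076660156), 40.683956146240234)
table z -0.1979114855020011
shaker [ 669.76946926 -221.50939049   84.07565676] [ 476.99993621 -245.49225865    8.58781218] [ 696.72479617  -26.88787925 1252.54559474]
spoon [651.35345142 -83.811709    75.66401303] [ 476.99993621 -119.25348187    7.00209782] [ 740.40652251    2.45616103 1252.54559474]
```

View pics/crop0.png

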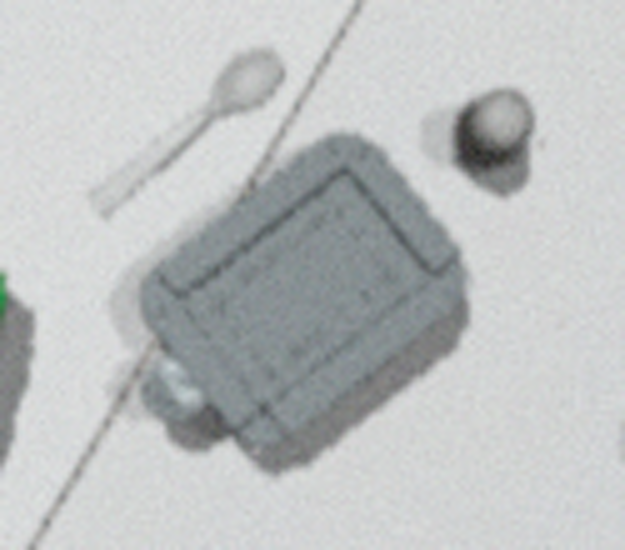

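The crop confirms the grey-lidded box with its grey tab at full-image (286,228). The shaker stands off the far/left corner and the spoon off the +y side. Next I'll fit the pose and check the approach path.

```bash
python3 - <<'E'
from h import *
from scipy.optimize import minimize
f=np.load("top0.npz");d=f["d"];W=cloud("top",d)
R=W[170:245,268:348].reshape(-1,3)
Q=R[(R[:,2]>71)&(R[:,2]<95)]
def model(xy): # height of box model at local coords
    x,y=np.abs(xy[:,0]),np.abs(xy[:,1])
    s=((x<77.5)&(x>57.5)&(y<36.5))|((y<57.5)&(y>37.5)&(x<56.5))
    return np.where(s,86,75.5),(x<77.5)&(y<57.5)
def loc(p,X):
    c,s=np.cos(p[2]),np.sin(p[2]); e=X[:,:2]-p[:2]
    return np.c_[e@[c,s],e@[-s,c]]
def cost(p):
    l=loc(p,Q);h,i=model(l); tab=(l[:,0]<-77)&(np.abs(l[:,1])<25)
    return np.where(i,np.minimum(abs(Q[:,2]-h),8),np.where(tab,3,12)).mean()
th=np.radians(40.7-90)
best=min((minimize(cost,[585+a,-124+b,th+c],method="Nelder-Mead",options=dict(initial_simplex=[[585+a,-124+b,th+c],[590+a,-124+b,th+c],[585+a,-119+b,th+c],[585+a,-124+b,th+c+.06]])) for a in(-4,0,4) for b in(-4,0,4) for c in(-.04,0,.04)),key=lambda r:r.fun)
p=best.x;print(best.fun,p[:2],np.degrees(p[2]));np.save("box.npy",p)
l=loc(p,Q)
for n,m in dict(tab=(l[:,0]<-60)&(l[:,0]>-75)&(abs(l[:,1])<30),far=(l[:,0]>60)&(l[:,0]<75)&(abs(l[:,1])<30),left=(l[:,1]>40)&(abs(l[:,0])<50),right=(l[:,1]<-40)&(abs(l[:,0])<50),pan=(abs(l[:,0])<50)&(abs(l[:,1])<30)).items(): print(n,np.median(Q[m,2]))
t=l[(l[:,0]<-80)];print("tab",t.mean(0),t[:,0].min())
for ax in(0,1):print(np.percentile(l[Q[:,2]>82][:,ax],[1,99]))
# path clearance
A=np.array([274,671.]);T=p[:2]-68*np.array([np.cos(p[2]),np.sin(p[2])]);print("tab target",T)
X=W.reshape(-1,3);X=X[(d.ravel()>0)&(X[:,2]<700)]
u=T-A;L=np.linalg.norm(u);u/=L
s=(X[:,:2]-A)@u; o=(X[:,:2]-A)@[-u[1],u[0]]
for k in range(0,int(L),60):
    m=(s>k)&(s<k+60)&(abs(o)<90)
    print(k,(A+u*k).round(),m.sum(),np.percentile(X[m,2],99).round() if m.any() else None)
E
```

```text
2.00183403047413 [ 584.13473793 -122.83165267] -50.80068350386201
tab 85.80030058067106
far 86.31585157657352
left 85.90434268501869
right 85.71957323379051
pan 75.09116324968097
tab [-9.15354340e+01 -6.53902125e-02] -104.86568526286398
[-100.60955423  129.15544331]
[-56.72742328  56.55362642]
tab target [541.15737398 -70.13491474]
0 [274. 671.] 444 6.0
60 [294. 615.] 730 6.0
120 [315. 558.] 1225 8.0
180 [335. 502.] 1409 42.0
240 [355. 445.] 1159 100.0
300 [376. 389.] 1611 101.0
360 [396. 332.] 1492 99.0
420 [416. 276.] 1368 6.0
480 [437. 219.] 1335 81.0
540 [457. 163.] 1400 90.0
600 [477. 107.] 1435 89.0
660 [498.  50.] 1433 90.0
720 [518.  -6.] 1373 87.0
780 [539. -63.] 1414 90.0
```

Emit:
{"name": "drive_tool", "arguments": {"deltas": "-0.033 -0.0365 0 0 0 0.03; -0.066 -0.073 0 0 0 0.06; -0.099 -0.11 0 0 0 0.09; -0.132 -0.146 0 0 0 0.125; -0.165 -0.183 0 0 0 0.155; -0.198 -0.22 0 0 0 0.19; -0.231 -0.256 0 0 0 0.22; -0.264 -0.293 0 0 0 0.25", "grip": 255, "force": 20}}

```text
clock: 0.9
ee_pos: [408.0, 298.2, 231.2]
eef_rot: [[-0.803, 0.596, 0.0], [0.596, 0.803, -0.0], [-0.0, -0.0, -1.0]]
ft_force: [1.3, 0.6, -0.0]
width: -0.0
gripper_force: 0.0
```

```bash
cat >> h.py <<'E'
def todo(lx,ly,z):
    p=np.load("box.npy"); s=bot.read_state(); c,sn=np.cos(p[2]),np.sin(p[2])
    T=np.r_[p[:2]+np.array([[c,-sn],[sn,c]])@[lx,ly],z]
    R=np.array([[-c,-sn,0],[-sn,c,0],[0,0,-1.]])   # tool x=-box x, y=box y
    M=s["eef_rot"]
    print("t",s["clock"],"pos",s["ee_pos"].round(1),"shift",(M.T@(T-s["ee_pos"])/1000).round(4),"turn",cv2.Rodrigues(M.T@R)[0].ravel().round(4),"F",s["ft_force"].round(1),"w",s["width"])
E
python3 -c "
from h import *
todo(-67,0,200)"
```

```text
t 0.9 pos [408.  298.2 231.2] shift [-0.3274 -0.2166  0.0313] turn [-1.000e-04  1.000e-04  2.479e-01] F [ 1.3  0.6 -0. ] w -0.00590340078265007
```

Emit:
{"name": "drive_tool", "arguments": {"deltas": "-0.041 -0.027 0.002 0 0 0.03; -0.082 -0.054 0.005 0 0 0.06; -0.123 -0.081 0.01 0 0 0.09; -0.164 -0.108 0.014 0 0 0.125; -0.205 -0.136 0.018 0 0 0.155; -0.246 -0.163 0.022 0 0 0.19; -0.287 -0.19 0.027 0 0 0.22; -0.327 -0.2165 0.031 0 0 0.248"}}

```text
clock: 1.7
ee_pos: [541.8, -70.6, 199.9]
eef_rot: [[-0.632, 0.775, -0.0], [0.775, 0.632, 0.0], [0.0, -0.0, -1.0]]
ft_force: [0.2, -0.1, 0.9]
width: -0.2
gripper_force: 0.0
```

```bash
python3 -c "
from h import *
todo(-67,0,95)"
```

```text
t 1.7 pos [541.8 -70.6 199.9] shift [-0.0002 -0.0002  0.1049] turn [-0.0002 -0.0002 -0.0004] F [ 0.2 -0.1  0.9] w -0.23671978804158839
```

Emit:
{"name": "drive_tool", "arguments": {"deltas": "0 0 0.04 0 0 0; 0 0 0.075 0 0 0; 0 0 0.095 0 0 0; 0 0 0.108 0 0 0; 0 0 0.111 0 0 0; 0 0 0.113 0 0 0; 0 0 0.115 0 0 0; 0 0 0.117 0 0 0"}}

```text
clock: 2.5
ee_pos: [542.3, -68.5, 84.5]
eef_rot: [[-0.633, 0.774, 0.002], [0.774, 0.633, -0.0], [-0.001, 0.002, -1.0]]
ft_force: [-0.8, -0.7, 4.7]
width: -0.2
gripper_force: 2.6
```

Emit:
{"name": "drive_tool", "arguments": {"deltas": "0 0 0.0015 0 0 0; 0 0 0.003 0 0 0; 0 0 0.0045 0 0 0; 0 0 0.006 0 0 0; 0 0 0.0065 0 0 0; 0 0 0.007 0 0 0; 0 0 0.007 0 0 0"}}

```text
clock: 3.2
ee_pos: [541.9, -68.5, 77.9]
eef_rot: [[-0.633, 0.774, 0.001], [0.774, 0.633, 0.0], [-0.001, 0.001, -1.0]]
ft_force: [-5.3, 1.8, 22.8]
width: -0.1
gripper_force: 11.4
```

Emit:
{"name": "drive_tool", "arguments": {"deltas": "0 0 -0.015 0 0 0; 0 0 -0.034 0 0 0; -0.02 0.015 -0.034 0 0 0; -0.045 0.032 -0.034 0 0 0; -0.062 0.044 -0.034 0 0 0; -0.067 0.047 -0.034 0 0 0; -0.067 0.047 -0.034 0 0 0"}}

```text
clock: 3.9
ee_pos: [620.4, -90.9, 109.8]
eef_rot: [[-0.632, 0.775, -0.0], [0.775, 0.632, -0.0], [0.0, -0.0, -1.0]]
ft_force: [-0.6, 0.6, -0.5]
width: 0.2
gripper_force: 0.0
```

```bash
python3 - <<'E'
from h import *
todo(0,47,90)
p,d=viewer.grab_frame("top");W=cloud("top",d)
R=W[170:245,268:348].reshape(-1,3);Q=R[(R[:,2]>71)&(R[:,2]<95)]
b=np.load("box.npy");c,s=np.cos(b[2]),np.sin(b[2]);e=Q[:,:2]-b[:2];l=np.c_[e@[c,s],e@[-s,c]]
for n,m in dict(tab=(l[:,0]<-60)&(l[:,0]>-75)&(abs(l[:,1])<30),far=(l[:,0]>60)&(l[:,0]<75)&(abs(l[:,1])<30),left=(l[:,1]>40)&(abs(l[:,0])<50),right=(l[:,1]<-40)&(abs(l[:,0])<50)).items(): print(n,m.sum(),np.median(Q[m,2]))
cv2.imwrite("pics/top1.png",cv2.resize(p[150:260,230:375,::-1],None,fx=4,fy=4))
E
```

```text
t 3.9 pos [620.4 -90.9 109.8] shift [-0.0019 -0.0013  0.0198] turn [-0.0004 -0.0002  0.0006] F [-0.6  0.6 -0.5] w 0.20535178352947972
tab 0 nan
far 50 85.98918045088976
left 0 nan
right 45 85.20428366542097
  return _methods._mean(a, axis=axis, dtype=dtype,
  ret = ret.dtype.type(ret / rcount)
```

View pics/top1.png

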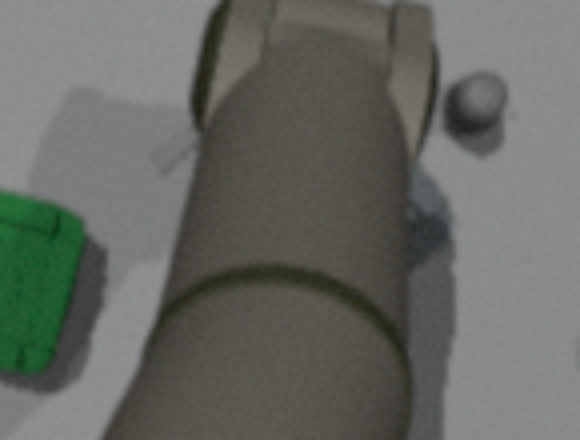

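```bash
cat >> h.py <<'E'
def rims(tag=None):
    p,d=viewer.grab_frame("scene");W=cloud("scene",d).reshape(-1,3)
    Q=W[(W[:,2]>70)&(W[:,2]<95)]
    b=np.load("box.npy");c,s=np.cos(b[2]),np.sin(b[2]);e=Q[:,:2]-b[:2];l=np.c_[e@[c,s],e@[-s,c]];x,y=l.T
    for n,m in dict(tab=(x<-60)&(x>-74)&(abs(y)<30),left=(y>40)&(y<55)&(abs(x)<50),far=(x>60)&(x<74)&(abs(y)<30),right=(y<-40)&(y>-55)&(abs(x)<50)).items(): print(n,m.sum(),np.percentile(Q[m,2],[10,50,90]).round(1) if m.any() else "")
E
python3 -c "
from h import *
rims()"
```

```text
tab 42 [74.2 78.1 80.4]
left 58 [77.9 85.8 88.6]
far 54 [74.9 81.5 88. ]
right 58 [82.9 86.3 88.2]
```

Emit:
{"name": "drive_tool", "arguments": {"deltas": "-0.001 -0.001 0.01 0 0 0; -0.001 -0.001 0.018 0 0 0; -0.001 -0.001 0.023 0 0 0; -0.001 -0.001 0.025 0 0 0; -0.001 -0.001 0.027 0 0 0; -0.001 -0.001 0.029 0 0 0; -0.001 -0.001 0.0305 0 0 0; -0.001 -0.001 0.032 0 0 0"}}

```text
clock: 4.8
ee_pos: [620.5, -92.1, 78.2]
eef_rot: [[-0.633, 0.774, 0.0], [0.774, 0.633, -0.0], [-0.0, 0.0, -1.0]]
ft_force: [0.3, -0.4, 1.5]
width: 0.1
gripper_force: 0.6
```

Emit:
{"name": "drive_tool", "arguments": {"deltas": "0 0 0.001 0 0 0; 0 0 0.002 0 0 0; 0 0 0.002 0 0 0"}}

```text
clock: 5.1
ee_pos: [620.6, -92.1, 78.0]
eef_rot: [[-0.633, 0.774, 0.001], [0.774, 0.633, 0.0], [-0.001, 0.001, -1.0]]
ft_force: [-5.1, 0.8, 17.0]
width: -0.2
gripper_force: 8.8
```

```bash
python3 -c "
from h import *
todo(67,0,110)"
```

```text
t 5.1 pos [620.6 -92.1  78. ] shift [-0.0677 -0.0477 -0.032 ] turn [0.0012 0.0007 0.0007] F [-5.1  0.8 17. ] w -0.1568339348599748
```

Emit:
{"name": "drive_tool", "arguments": {"deltas": "0 0 -0.015 0 0 0; 0 0 -0.034 0 0 0; -0.02 -0.015 -0.034 0 0 0; -0.045 -0.032 -0.034 0 0 0; -0.062 -0.044 -0.034 0 0 0; -0.067 -0.047 -0.034 0 0 0; -0.067 -0.047 -0.034 0 0 0"}}

```text
clock: 5.8
ee_pos: [626.3, -174.4, 110.6]
eef_rot: [[-0.631, 0.775, 0.0], [0.775, 0.631, -0.0], [-0.0, 0.0, -1.0]]
ft_force: [0.1, 0.7, 0.0]
width: -0.3
gripper_force: 0.0
```

```bash
python3 -c "
from h import *
todo(67,0,78);rims()"
```

```text
t 5.8 pos [ 626.3 -174.4  110.6] shift [-0.0004 -0.0001  0.0326] turn [ 0.0002  0.0004 -0.0007] F [0.1 0.7 0. ] w -0.26375564530380574
tab 45 [75.5 78.4 81.2]
left 53 [77.  79.  81.2]
far 57 [75.2 83.9 88.3]
right 55 [82.7 86.1 88.1]
```

Tab and left are shut. Next is the far side.

Emit:
{"name": "drive_tool", "arguments": {"deltas": "0 0 0.01 0 0 0; 0 0 0.018 0 0 0; 0 0 0.023 0 0 0; 0 0 0.026 0 0 0; 0 0 0.028 0 0 0; 0 0 0.03 0 0 0; 0 0 0.032 0 0 0; 0 0 0.034 0 0 0"}}

```text
clock: 6.65
ee_pos: [626.6, -174.2, 77.8]
eef_rot: [[-0.632, 0.775, 0.001], [0.775, 0.632, -0.0], [-0.001, 0.001, -1.0]]
ft_force: [-7.2, 2.4, 33.1]
width: -0.0
gripper_force: 16.5
```

Emit:
{"name": "drive_tool", "arguments": {"deltas": "0 0 -0.015 0 0 0; 0 0 -0.034 0 0 0; 0.02 -0.015 -0.034 0 0 0; 0.045 -0.032 -0.034 0 0 0; 0.062 -0.044 -0.034 0 0 0; 0.067 -0.047 -0.034 0 0 0; 0.067 -0.047 -0.034 0 0 0"}}

```text
clock: 7.35
ee_pos: [547.5, -151.6, 110.8]
eef_rot: [[-0.633, 0.774, 0.001], [0.774, 0.633, -0.0], [-0.001, 0.0, -1.0]]
ft_force: [1.2, -0.3, -0.3]
width: 0.1
gripper_force: 0.0
```

```bash
python3 -c "
from h import *
todo(0,-47,78);rims()"
```

```text
t 7.35 pos [ 547.5 -151.6  110.8] shift [-0.0008 -0.0004  0.0328] turn [0.0005 0.0006 0.0007] F [ 1.2 -0.3 -0.3] w 0.054040687683059224
tab 41 [73.  78.3 80. ]
left 57 [76.1 78.2 80.9]
far 30 [75.1 77.9 80.2]
right 58 [80.3 86.2 88.7]
```

Emit:
{"name": "drive_tool", "arguments": {"deltas": "0 0 0.01 0 0 0; 0 0 0.018 0 0 0; 0 0 0.023 0 0 0; 0 0 0.026 0 0 0; 0 0 0.028 0 0 0; 0 0 0.03 0 0 0; 0 0 0.032 0 0 0; 0 0 0.034 0 0 0"}}

```text
clock: 8.2
ee_pos: [547.6, -151.6, 77.7]
eef_rot: [[-0.633, 0.775, 0.001], [0.775, 0.633, 0.0], [-0.0, 0.001, -1.0]]
ft_force: [-7.8, 3.5, 42.7]
width: 0.2
gripper_force: 21.5
```

Emit:
{"name": "drive_tool", "arguments": {"deltas": "0 0 -0.02 0 0 0; 0 0 -0.05 0 0 0; 0 0 -0.09 0 0 0; 0 0 -0.13 0 0 0; 0 0 -0.15 0 0 0; 0 0 -0.15 0 0 0"}}

```text
clock: 8.8
ee_pos: [548.8, -152.0, 229.5]
eef_rot: [[-0.633, 0.774, 0.006], [0.775, 0.633, -0.001], [-0.004, 0.004, -1.0]]
ft_force: [0.6, -0.3, -0.6]
width: -0.0
gripper_force: 0.0
```

```bash
python3 - <<'E'
from h import *
todo(0,-47,200);rims()
p,d=viewer.grab_frame("scene");cv2.imwrite("pics/end.png",cv2.resize(p[150:300,180:400,::-1],None,fx=3.5,fy=3.5))
E
```

```text
t 8.8 pos [ 548.8 -152.   229.5] shift [ 0.0004 -0.0013  0.0295] turn [0.0038 0.0043 0.0007] F [ 0.6 -0.3 -0.6] w -0.041383555541868615
tab 32 [75.5 78.6 80. ]
left 56 [75.7 78.6 81.3]
far 38 [74.5 77.8 80.5]
right 55 [75.9 78.8 80.8]
```

View pics/end.png

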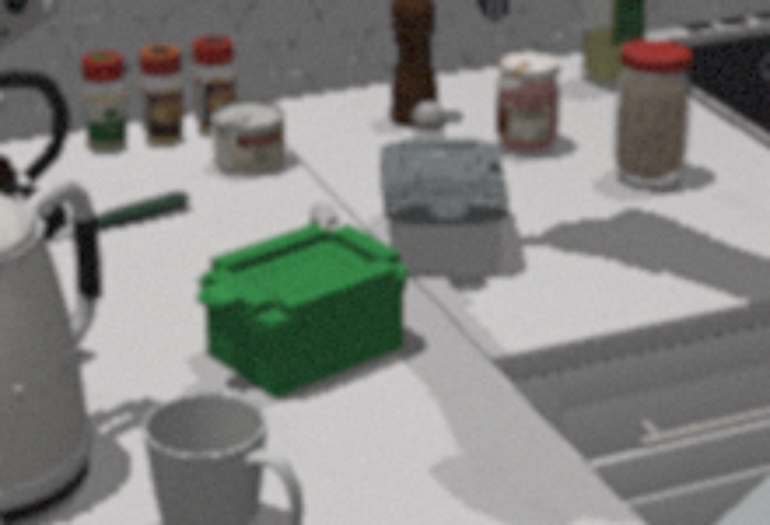

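All four sections read about 78 mm, so they are shut. The grey box at crop (445,180) and the things around it are where they were.

```bash
python3 -c "
from station import ticket
print(ticket.finish_job())"
```

```text
the job is handed in; nothing more can be done
None
```

I pressed all four rim sections shut in the order tab, left, far, right; the depth camera read each at about 78 mm afterwards. The arm is clear of the box, and the job was handed in at about 9 s.

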